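Find the canister cover that rocks and press it home

TASK

One of the four canister covers is not seated. Press lightly on the covers' thumb pads to find the one that rocks, tipping it under your finger before you seat it, then press it down in the middle until it is fully home, level and flush with its rim. Only press the covers, not harder than about 40 N as they crack, and do not lift them; leave everything else on the counter where it is, and do not press the processor's button.

Things in the scene. Friction and masses are not known exactly. Their poses are not given: they have to be found in the camera images.
- cover_a_top (a point): centre of the top face of one of four identical loose white square covers, 75 x 75 x 6 mm, about 60 g, inside the mouth of its grey canister; z is its upward normal, -x points to its thumb pad. Three covers are seated: level, flush with the rim, firm. One (not told which) is not: its pad side stands about 5 mm proud, its far edge is down, and it rocks
- cover_a_pad (a point): point on this cover's top face 26 mm from its centre along -x, under the middle of its thumb pad: a low grey bar 10 (x) by 26 (y) mm, 3 mm above the face. Axes as the cover's. Pressed here with under 2 N the unseated cover tips about 0.16 rad (pad 3 to 4 mm down, far edge up), and tips back when let go
- rim_a (a point): mouth centre, at rim height, of the fixed grey square canister (86 mm outside, walls 4 mm, rim 70 mm above the counter) of this cover; z up, x, y along its sides; 1.5 mm play round the cover. The unseated cover slides about 3 mm down to flush, and stays, under a steady 10 to 16 N straight down on the middle of its face
- cover_b_top (a point): centre of the top face of one of four identical loose white square covers, 75 x 75 x 6 mm, about 60 g, inside the mouth of its grey canister; z is its upward normal, -x points to its thumb pad. Three covers are seated: level, flush with the rim, firm. One (not told which) is not: its pad side stands about 5 mm proud, its far edge is down, and it rocks
- cover_b_pad (a point): point on this cover's top face 26 mm from its centre along -x, under the middle of its thumb pad: a low grey bar 10 (x) by 26 (y) mm, 3 mm above the face. Axes as the cover's. Pressed here with under 2 N the unseated cover tips about 0.16 rad (pad 3 to 4 mm down, far edge up), and tips back when let go
- rim_b (a point): mouth centre, at rim height, of the fixed grey square canister (86 mm outside, walls 4 mm, rim 70 mm above the counter) of this cover; z up, x, y along its sides; 1.5 mm play round the cover. The unseated cover slides about 3 mm down to flush, and stays, under a steady 10 to 16 N straight down on the middle of its face
- cover_c_top (a point): centre of the top face of one of four identical loose white square covers, 75 x 75 x 6 mm, about 60 g, inside the mouth of its grey canister; z is its upward normal, -x points to its thumb pad. Three covers are seated: level, flush with the rim, firm. One (not told which) is not: its pad side stands about 5 mm proud, its far edge is down, and it rocks
- cover_c_pad (a point): point on this cover's top face 26 mm from its centre along -x, under the middle of its thumb pad: a low grey bar 10 (x) by 26 (y) mm, 3 mm above the face. Axes as the cover's. Pressed here with under 2 N the unseated cover tips about 0.16 rad (pad 3 to 4 mm down, far edge up), and tips back when let go
- rim_c (a point): mouth centre, at rim height, of the fixed grey square canister (86 mm outside, walls 4 mm, rim 70 mm above the counter) of this cover; z up, x, y along its sides; 1.5 mm play round the cover. The unseated cover slides about 3 mm down to flush, and stays, under a steady 10 to 16 N straight down on the middle of its face
- cover_d_top (a point): centre of the top face of one of four identical loose white square covers, 75 x 75 x 6 mm, about 60 g, inside the mouth of its grey canister; z is its upward normal, -x points to its thumb pad. Three covers are seated: level, flush with the rim, firm. One (not told which) is not: its pad side stands about 5 mm proud, its far edge is down, and it rocks
- cover_d_pad (a point): point on this cover's top face 26 mm from its centre along -x, under the middle of its thumb pad: a low grey bar 10 (x) by 26 (y) mm, 3 mm above the face. Axes as the cover's. Pressed here with under 2 N the unseated cover tips about 0.16 rad (pad 3 to 4 mm down, far edge up), and tips back when let go
- rim_d (a point): mouth centre, at rim height, of the fixed grey square canister (86 mm outside, walls 4 mm, rim 70 mm above the counter) of this cover; z up, x, y along its sides; 1.5 mm play round the cover. The unseated cover slides about 3 mm down to flush, and stays, under a steady 10 to 16 N straight down on the middle of its face
- press_button (a joint): square press button, 32 mm, on top of the white food-processor base (170 x 190 x 130 mm, at the far left): 0 up, 0.006 m fully pressed. Not to be pressed
- bowl: white plastic food-processor bowl, 150 mm across the mouth, 110 mm high, loose; origin at the centre of its underside. Bystander
- dish: round blue ceramic dish, 110 mm across, 28 mm high, loose; origin at the centre of its underside. Bystander
- spoon: steel spoon, 170 mm, lying loose; origin under the tool, its x axis along it. Bystander
- spatula: red silicone spatula, 260 mm, lying loose; its x axis along it. Bystander
- glass_lid: glass pan lid with a knob, 156 mm across, 42 mm high, loose; origin at the centre of its underside. Bystander
- jar: small amber glass jar, 56 mm across, 85 mm high, loose; origin at the centre of its underside. Bystander
Not all that is in view belongs to the job. Leave any purple look-alike of the part that bears cover_c_top alone. What is shaped like the part that bears rim_b but pink is not meant.

How it is judged:
By the outcome, as a careful person would: the job done as asked, in the order asked, and still so for the second after the job is handed in, with the robot touching nothing.
It also fails if it takes over 51 s, if anything falls off the work surface, if the arm or the gripper's body presses on something with over 40 N, if the wrist force passes 120 N, or if a joint passes its speed limit or range.

ROBOT

A 6-joint arm with a two-finger parallel gripper is mounted at the origin on the work surface. World frame = base frame: x ahead of the robot, y to its left, z up, the work surface at z = 0. Lengths are in m, angles in rad, forces in N, time in s.
With the tool pointing down it reaches from about 0.375 to 0.9 m from the base axis. Payload 3.1 kg.
Tool frame: the origin (TCP) lies midway between the tips of the shut fingers; the grasp point (between the pads) lies 19 mm behind it (pinch_z is the distance from the TCP to the grasp point, in m); y points along the fingers, z is the direction in which the jaws open and shut, and the axes are right-handed (so a half turn about y gives the same grasp; the last joint's range is limited). The gripper opens to 87 mm and grips with 3 to 60 N. Pads are 19 mm wide; open, the fingers measure 117 mm over their backs; the gripper's body (75 mm by 190 mm) begins 51 mm behind the grasp point.
Start: joints at [-1.397, 0.527, 1.433, -0, 1.181, -0.178], TCP at [0.215, -0.587, 0.223] pointing down, gripper open.
Joint ranges: [-3.08, 3.08], [-0.75, 2.2], [0.22, 2.44], [-1.43, 4.57], [0, 2.65], [-2.85, 2.85]. Speed limits (rad/s): [2.79, 2.79, 3.14, 3.14, 3.14, 3.14].

INTERFACE

Orientations are given as a unit quaternion [x, y, z, w].
In Python, from rig import * gives the robot as it stands.
- The arm moves only by the tool drive_tool, never from a script. Its argument "plan" is a list of rows, each a list of 7 numbers: the shift along the tool's x, y, z in mm, then the turn, a rotation vector about the tool's x, y, z in degrees, then the finger opening in mm, from 0 to 87. A call has 1 to 10 rows; each row is the pose to reach, as a shift and turn from the pose commanded when the call began, along the tool's axes at that moment; what a row does not reach only later rows make up. A row lasts 1/10 s, in which the tool goes at most 50 mm and 8.59 degrees, less where a joint would pass 70% of its speed; a pose out of reach is approached as far as the arm can. A call with a gripper value outside its range is refused whole. The fingers move at their own pace and stop on an object; "newtons" is the grip in N (left out, the last holds). Time passes only in rows, so rows that repeat a pose let the fingers close. It gives the time, the measured TCP pose, the force and the opening at its end, in the units of the state.
- get_obs(): the state, without advancing time (a new reading comes with each control period).
- camera(name): name is "side" or "top"; returns the picture (480x640x3 uint8, blue, green, red); there is no depth.
- get_calibration(name): a dict with "fx", "fy", "cx", "cy" (pixels), "origin" and "rotation" of the camera in the world. Camera axes: x right, y down, z forward; pixel columns grow to the right and rows downward; lengths in m; the calibration is good to about 2 mm. A picture is of the moment at which its call begins. get_calibration takes no time and is no camera call.
- hand_in(): hands the job in, once; it reports no verdict.
Trained networks look in the newest picture that a camera, given by its name, has taken for a name from the list of things; names that differ only in an ending like _2 or _b are one class to them, and where a whole thing is asked for, a point or a joint stands for the part that bears it (a point fixed in the world has none). Each returns a list of dicts, best first, with "conf" (0 to 1); they miss things now and then, are a little off and sometimes report something else, mostly with a low value. They report only what shows in the picture. A call takes as long as a camera call. They do not tell look-alikes from the thing itself.
- spot_in(camera, target): "location" ([column, row] in pixels, amid what is visible of it).
- mark_of(camera, target): "location" ([column, row] in pixels: a listed point, or the origin of a listed thing).
The state is a dict: "time": time; "q": joint angles; "joint_velocities": joint speeds; "joint_torque": joint torques, N m; "position": TCP position; "tool_rot": TCP orientation; "ft_force": force on the tool from outside, world axes, zero at the start; "moment": the same for the moment, N m; "grip_width": finger opening in m.
Only numpy, scipy, OpenCV 4.12 (cv2) and the standard library are available. Lean on these libraries where they do the work, as an engineer would, in place of code of your own. Each camera call takes 0.05 s, during which the arm holds its last target. There are 200 camera calls.

## Working session

There is one attempt and no reset: what is moved stays moved. The work goes in short steps, Python scripts to look and compute and a tool call to move; the robot and the scene stay as the last step left them, time stands still between calls to the robot, and variables do not carry over. Pictures are saved under pics/ and viewed, about 8 in all and at most 12, crops included, and the job is handed in when it is done.

Besides the shell and the picture viewer there is one more tool, called after "Call:" by a JSON object that holds its "method" and its "body", one argument or row to a line. drive_tool: Moves the arm, as the interface text tells. Its arguments: {"type":"object","properties":{"plan":{"type":"array","items":{"type":"array","items":{"type":"number"}}},"newtons":{"type":"number"}},"required":["plan"]}

```bash
mkdir -p pics; ls; cat > h.py <<'E'
from rig import *
import numpy as np, cv2
from scipy.spatial.transform import Rotation as R
def ray(cam,uv):
    c=get_calibration(cam); d=np.array([(uv[0]-c["cx"])/c["fx"],(uv[1]-c["cy"])/c["fy"],1])
    return np.array(c["origin"]),np.array(c["rotation"])@d
def at_z(cam,uv,z):
    o,d=ray(cam,uv); return o+d*(z-o[2])/d[2]
def proj(cam,p):
    c=get_calibration(cam); q=np.array(c["rotation"]).T@(np.array(p)-np.array(c["origin"]))
    return [c["fx"]*q[0]/q[2]+c["cx"],c["fy"]*q[1]/q[2]+c["cy"]]
def mv(p):  # world shift (m) -> tool axes mm
    s=get_obs(); return R.from_quat(s["tool_rot"]).as_matrix().T@(np.array(p)-s["position"])*1000
E
python3 - <<'E'
from h import *
np.set_printoptions(precision=4,suppress=True)
for c in("top","side"):
    cv2.imwrite(f"pics/{c}0.png",camera(c)); k=get_calibration(c);print(c,k["fx"],k["origin"],np.array(k["rotation"]).tolist())
    for t in("cover_a_top","cover_a_pad","rim_a"):
        for m in mark_of(c,t): print(c,t,np.round(m["location"],1),round(m["conf"],2),at_z(c,m["location"],.07))
s=get_obs();print(s); print(R.from_quat(s["tool_rot"]).as_matrix())
E
```

```text
pics
top 439.49265695517306 [ 0.4388 -0.0181  1.123 ] [-0.7024644510891088, 0.7093167610809005, -0.035049461338983685, 0.046743584218850685]Traceback (most recent call last):
  File "<stdin>", line 6, in <module>
  File "h.py", line 8, in at_z
    o,d=ray(cam,uv); return o+d*(z-o[2])/d[2]
        ~~~^^^^^^^^
  File "h.py", line 6, in ray
    return np.array(c["origin"]),np.array(c["rotation"])@d
                                 ~~~~~~~~~~~~~~~~~~~~~~~^~
ValueError: matmul: Input operand 1 has a mismatch in its core dimension 0, with gufunc signature (n?,k),(k,m?)->(n?,m?) (size 3 is different from 4)
```

Rotation is a quaternion.

```bash
sed -i 's/np.array(c\["rotation"\])/R.from_quat(c["rotation"]).as_matrix()/' h.py
python3 - <<'E'
from h import *
np.set_printoptions(precision=4,suppress=True)
for c in("top","side"):
    cv2.imwrite(f"pics/{c}0.png",camera(c)); k=get_calibration(c);print(c,k["fx"],k["origin"])
    for t in("cover_a_top","cover_a_pad","rim_a"):
        for m in mark_of(c,t): print(c,t,np.round(m["location"],1),round(m["conf"],2),at_z(c,m["location"],.07))
s=get_obs();print(s); print(R.from_quat(s["tool_rot"]).as_matrix())
E
```

```text
top 439.49265695517306 [ 0.4388 -0.0181  1.123 ]
top cover_a_top [277.9 210.8] 0.84 [0.629  0.1053 0.07  ]
top cover_a_pad [288.1 201.6] 0.9 [0.6515 0.0804 0.07  ]
top rim_a [414.6 322.7] 0.98 [ 0.3584 -0.2175  0.07  ]
top rim_a [412.6 253.2] 0.92 [ 0.5222 -0.2181  0.07  ]
top rim_a [343.6 224.7] 0.84 [ 0.593 -0.054  0.07 ]
top rim_a [281.2 209.4] 0.81 [0.6324 0.0972 0.07  ]
top rim_a [204.  264.3] 0.31 [0.5005 0.2831 0.07  ]
side 565.2449813047028 [-0.2308  0.8874  0.9723]
side cover_a_top [272.  272.8] 0.82 [0.6245 0.096  0.07  ]
side cover_a_pad [272.5 268.8] 0.82 [0.6357 0.0832 0.07  ]
side cover_a_pad [270.3 271.3] 0.23 [0.6323 0.0946 0.07  ]
side rim_a [378.7 233. ] 0.92 [ 0.5318 -0.2413  0.07  ]
side rim_a [320.8 250.9] 0.91 [ 0.5959 -0.0626  0.07  ]
side rim_a [252.7 332.9] 0.9 [0.4978 0.2814 0.07  ]
side rim_a [269.5 272.8] 0.56 [0.6293 0.1004 0.07  ]
{'time': 0.5, 'q': array([-1.3975,  0.5275,  1.4327, -0.    ,  1.1814, -0.1785]), 'joint_velocities': array([-0.0003, -0.0009, -0.0012,  0.0006, -0.0005, -0.0001]), 'joint_torque': array([ -0.0006, -43.9603, -17.6791,   0.0633,   0.0516,  -0.    ]), 'position': array([ 0.2154, -0.5867,  0.2225]), 'tool_rot': array([-0.1237,  0.6962, -0.6962,  0.1237]), 'ft_force': array([ 0.2489, -0.283 ,  0.3077]), 'moment': array([-0.0486, -0.0016,  0.0305]), 'grip_width': 0.08730671789883088}
[[-0.9388 -0.      0.3446]
 [-0.3446  0.0001 -0.9388]
 [-0.     -1.     -0.0001]]
```

View pics/top0.png

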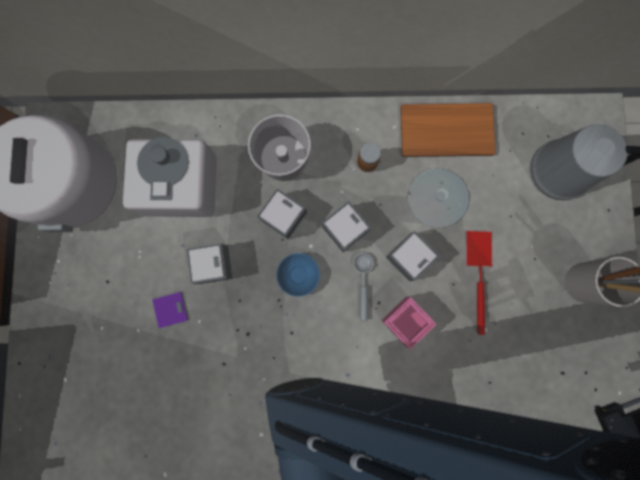

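View pics/side0.png

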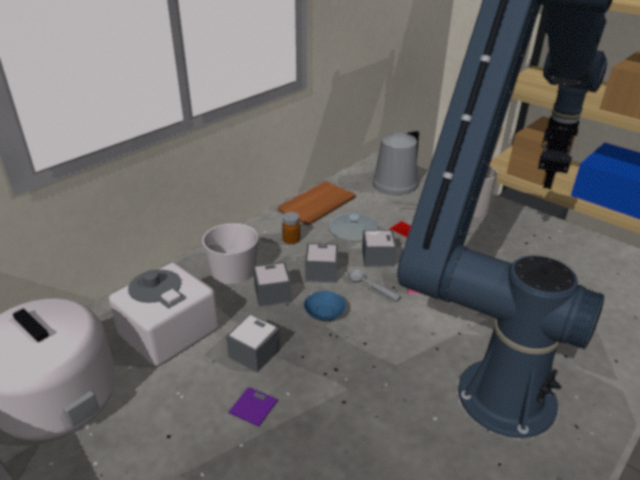

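Top view: four white covers on grey canisters at (282,212), (345,226), (412,256) and (207,264). The look-alikes are the purple cover (170,310) and the pink canister (409,322), both to be left alone. One close crop, to choose and to get the pads' directions.

```bash
python3 - <<'E'
from h import *
im=cv2.imread("pics/top0.png"); s=cv2.imread("pics/side0.png")
c=[(207,264),(282,212),(345,226),(412,256)]; d=[(255,340),(272,280),(321,260),(379,246)]
t=lambda im,p:cv2.resize(im[p[1]-25:p[1]+25,p[0]-25:p[0]+25],(200,200),interpolation=cv2.INTER_CUBIC)
cv2.imwrite("pics/crop.png",np.vstack([np.hstack([t(im,p) for p in c]),np.hstack([t(s,p) for p in d])]))
E
```

```text
(no output)
```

View pics/crop.png

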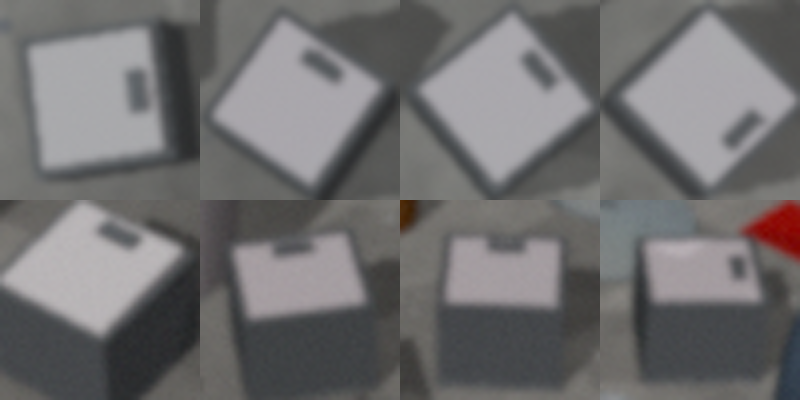

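The four crops show white covers with dark thumb-pad bars in grey canisters, as described. Next I'll measure the covers and pads by segmentation in the top picture.

```bash
python3 - <<'E'
from h import *
np.set_printoptions(precision=4,suppress=True)
im=cv2.imread("pics/top0.png",0)
for n,p in zip("1234",[(207,264),(282,212),(345,226),(412,256)]):
    x0,y0=p[0]-25,p[1]-25
    g=cv2.resize(im[y0:y0+50,x0:x0+50],None,fx=8,fy=8,interpolation=cv2.INTER_CUBIC)
    w=(g>132).astype(np.uint8)
    cs,_=cv2.findContours(w,cv2.RETR_CCOMP,cv2.CHAIN_APPROX_NONE)
    big=max(cs,key=cv2.contourArea); rc=cv2.minAreaRect(cv2.convexHull(big))
    u=lambda q:(np.array(q)+.5)/8-.5+[x0,y0]
    m=np.zeros_like(w); cv2.drawContours(m,[cv2.convexHull(big)],-1,1,-1); m=cv2.erode(m,np.ones((17,17)))
    k=(m==1)&(g<132); pad=np.argwhere(k).mean(0)[::-1]
    C=at_z("top",u(rc[0]),.070); P=at_z("top",u(pad),.073)
    cor=np.array([at_z("top",u(q),.07) for q in cv2.boxPoints(rc)]); L=np.linalg.norm(np.diff(cor,axis=0),axis=1)
    e=cor[1]-cor[0]
    print(n,"C",C[:2],"P",P[:2],"dist mm",np.linalg.norm((P-C)[:2])*1e3,"dir deg",np.degrees(np.arctan2(*(P-C)[[1,0]])),"edge",np.degrees(np.arctan2(e[1],e[0]))%90,"sides",L*1e3, "side px C",np.round(proj("side",C)),"r",np.linalg.norm(P[:2]))
E
```

```text
1 C [0.5035 0.2801] P [0.5074 0.253 ] dist mm 27.43296179343715 dir deg -81.95994936302749 edge 7.203331722490859 sides [74.2221 76.7543 73.5965] side px C [251. 331.] r 0.5669401348261228
2 C [0.6267 0.0986] P [0.6479 0.0825] dist mm 26.589847517569577 dir deg -37.18147792600967 edge 55.40590476848616 sides [75.3114 75.1982 74.8811] side px C [271. 273.] r 0.6531430323592183
3 C [ 0.5925 -0.0595] P [ 0.6086 -0.0803] dist mm 26.341759244394126 dir deg -52.175991137664425 edge 38.968783719718445 sides [75.5934 75.3587 75.0532] side px C [321. 252.] r 0.6138910845847682
4 C [ 0.5175 -0.2213] P [ 0.4985 -0.2394] dist mm 26.231126897781174 dir deg -136.40909462447362 edge 43.686819172720575 sides [75.3632 75.2354 74.8509] side px C [379. 238.] r 0.55296608237465
```

Sizes (75 mm sides) and pad offsets (26–27 mm) agree with the description. I'll probe cover 4 first, since it is nearest the start.

```bash
python3 - <<'E'
from h import *
print(mv([.4985,-.2394,.16]).round(1))
E
```

```text
[-385.4   62.5 -228.4]
```

Call:
{"method": "drive_tool", "body": {
  "plan": [
    [-385,62,-228,0,-23,0,0],
    [-385,62,-228,0,-23,0,0],
    [-385,62,-228,0,-23,0,0],
    [-385,62,-228,0,-23,0,0],
    [-385,62,-228,0,-23,0,0],
    [-385,62,-228,0,-23,0,0],
    [-385,62,-228,0,-23,0,0],
    [-385,62,-228,0,-23,0,0],
    [-385,62,-228,0,-23,0,0],
    [-385,62,-228,0,-23,0,0]
  ],
  "newtons": 10
}}

```text
time: 1.5
position: [0.5006, -0.2348, 0.1599]
tool_rot: [-0.262, 0.657, -0.656, 0.263]
ft_force: [-1.0, -0.2, -0.6]
grip_width: 0.0151
```

Call:
{"method": "drive_tool", "body": {
  "plan": [
    [0,40,0,0,0,0,0],
    [0,72,0,0,0,0,0],
    [0,72,0,0,0,0,0],
    [0,72,0,0,0,0,0]
  ]
}}

```text
time: 1.9
position: [0.498, -0.2405, 0.0886]
tool_rot: [-0.26, 0.658, -0.657, 0.26]
ft_force: [-0.1, 1.1, -0.2]
grip_width: 0.0006
```

```bash
python3 - <<'E'
from h import *
cv2.imwrite("pics/side1.png",cv2.resize(camera("side")[180:300,310:450],None,fx=5,fy=5,interpolation=cv2.INTER_CUBIC))
s=get_obs();print(s["position"],s["ft_force"],mv([.4985,-.2394,.08]).round(1))
E
```

```text
[ 0.49874409 -0.24108413  0.08959055] [ 0.63516667 -0.87134504 -0.76684501] [-1.   9.6 -1.4]
```

View pics/side1.png

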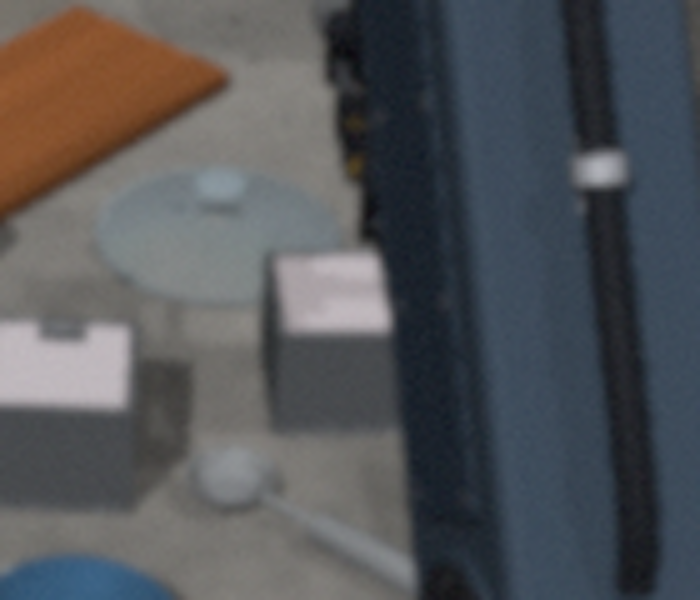

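The arm hides the tip in this view (cover 4 shows at (330,290) in the crop), so I'll go by force.

Call:
{"method": "drive_tool", "body": {
  "plan": [
    [0,6,-1,0,0,0,0],
    [0,10,-1,0,0,0,0],
    [0,12,-1,0,0,0,0],
    [0,12,-1,0,0,0,0],
    [0,12,-1,0,0,0,0]
  ]
}}

```text
time: 2.45
position: [0.4976, -0.2393, 0.0767]
tool_rot: [0.26, -0.657, 0.658, -0.26]
ft_force: [0.6, -0.6, -0.9]
grip_width: 0.0007
```

Call:
{"method": "drive_tool", "body": {
  "plan": [
    [0,1,0,0,0,0,0],
    [0,2,0,0,0,0,0],
    [0,2,0,0,0,0,0]
  ]
}}

```text
time: 2.75
position: [0.4975, -0.2391, 0.0744]
tool_rot: [-0.26, 0.658, -0.657, 0.26]
ft_force: [-0.2, -0.4, -0.5]
grip_width: 0.0006
```

Call:
{"method": "drive_tool", "body": {
  "plan": [
    [0,1,0,0,0,0,0],
    [0,1,0,0,0,0,0],
    [0,1,0,0,0,0,0]
  ]
}}

```text
time: 3.05
position: [0.4975, -0.2392, 0.0735]
tool_rot: [-0.26, 0.658, -0.658, 0.26]
ft_force: [-1.0, 0.4, -0.6]
grip_width: 0.0004
```

Call:
{"method": "drive_tool", "body": {
  "plan": [
    [0,1,0,0,0,0,0],
    [0,1,0,0,0,0,0],
    [0,1,0,0,0,0,0]
  ]
}}

```text
time: 3.35
position: [0.4976, -0.2393, 0.0734]
tool_rot: [0.26, -0.657, 0.658, -0.26]
ft_force: [-1.9, 1.5, 4.9]
grip_width: 0.0006
```

Call:
{"method": "drive_tool", "body": {
  "plan": [
    [0,1,0,0,0,0,0],
    [0,1,0,0,0,0,0],
    [0,1,0,0,0,0,0]
  ]
}}

```text
time: 3.65
position: [0.4976, -0.2393, 0.0733]
tool_rot: [0.26, -0.657, 0.658, -0.26]
ft_force: [-2.5, 2.3, 11.8]
grip_width: 0.0001
```

Cover 4 is firm at z = 0.073 m, so it is seated. Next is cover 3.

Call:
{"method": "drive_tool", "body": {
  "plan": [
    [0,-35,0,0,0,0,0],
    [-50,-35,-10,0,5,0,0],
    [-100,-35,-21,0,5,0,0],
    [-150,-35,-32,0,5,0,0],
    [-190,-35,-40,0,5,0,0],
    [-190,-25,-40,0,5,0,0],
    [-190,-18,-40,0,5,0,0],
    [-190,-13,-40,0,5,0,0],
    [-190,-13,-40,0,5,0,0]
  ]
}}

```text
time: 4.55
position: [0.6072, -0.0812, 0.0833]
tool_rot: [-0.231, 0.669, -0.668, 0.23]
ft_force: [0.2, -0.7, 0.2]
grip_width: 0.0008
```

```bash
python3 - <<'E'
from h import *
cv2.imwrite("pics/side2.png",cv2.resize(camera("side")[200:320,240:400],None,fx=5,fy=5,interpolation=cv2.INTER_CUBIC))
s=get_obs();print(s["position"],s["ft_force"],mv([.6086,-.0803,.08]).round(1))
E
```

```text
[ 0.60765567 -0.08138062  0.08388362] [ 0.52717838  0.10718419 -0.87351994] [-1.4  3.9 -0.3]
```

View pics/side2.png

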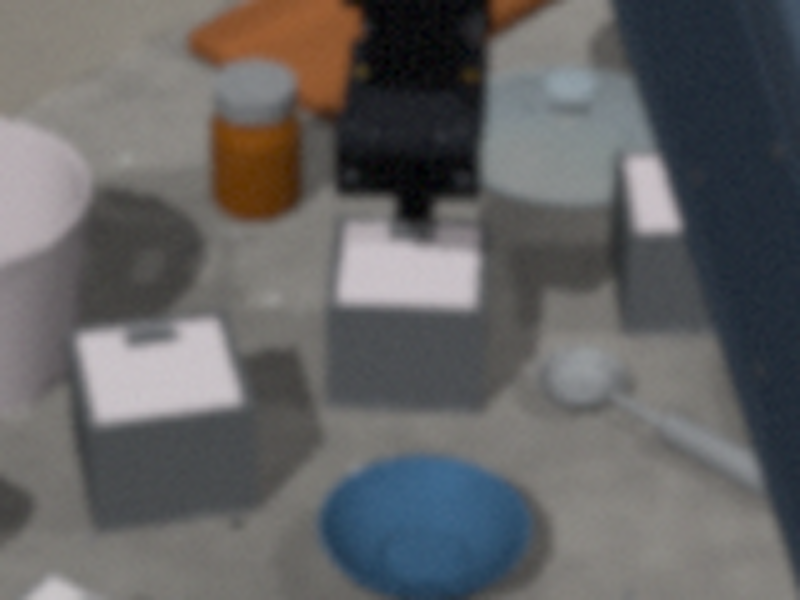

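The tip stands over the pad of cover 3 (crop (412,230)) and clears the jar. Lowering.

Call:
{"method": "drive_tool", "body": {
  "plan": [
    [0,3,0,0,0,0,0],
    [0,6,0,0,0,0,0],
    [0,8,0,0,0,0,0],
    [0,8,0,0,0,0,0]
  ]
}}

```text
time: 5.0
position: [0.6085, -0.0803, 0.0763]
tool_rot: [-0.231, 0.668, -0.668, 0.231]
ft_force: [-1.1, -0.5, -0.5]
grip_width: 0.0003
```

Call:
{"method": "drive_tool", "body": {
  "plan": [
    [0,2,0,0,0,0,0],
    [0,3,0,0,0,0,0],
    [0,3,0,0,0,0,0],
    [0,3,0,0,0,0,0]
  ]
}}

```text
time: 5.4
position: [0.6088, -0.08, 0.0736]
tool_rot: [0.231, -0.668, 0.668, -0.231]
ft_force: [0.6, 0.3, 0.4]
grip_width: 0.0005
```

Call:
{"method": "drive_tool", "body": {
  "plan": [
    [0,1,0,0,0,0,0],
    [0,1,0,0,0,0,0],
    [0,1,0,0,0,0,0]
  ]
}}

```text
time: 5.7
position: [0.6089, -0.0801, 0.0734]
tool_rot: [0.231, -0.668, 0.668, -0.231]
ft_force: [-1.2, 0.9, 5.8]
grip_width: 0.0004
```

Cover 3 is firm as well. Now cover 2.

Call:
{"method": "drive_tool", "body": {
  "plan": [
    [0,-35,0,0,0,0,0],
    [-40,-35,-30,0,-5,0,0],
    [-75,-35,-60,0,-10,0,0],
    [-105,-35,-85,0,-15,0,0],
    [-131,-35,-104,0,-15,0,0],
    [-131,-25,-104,0,-15,0,0],
    [-131,-18,-104,0,-15,0,0],
    [-131,-14,-104,0,-15,0,0],
    [-131,-14,-104,0,-15,0,0]
  ]
}}

```text
time: 6.6
position: [0.6466, 0.0812, 0.0854]
tool_rot: [-0.317, 0.633, -0.632, 0.315]
ft_force: [-0.7, -0.2, 0.1]
grip_width: 0.0006
```

```bash
python3 - <<'E'
from h import *
cv2.imwrite("pics/side3.png",cv2.resize(camera("side")[210:330,200:360],None,fx=5,fy=5,interpolation=cv2.INTER_CUBIC))
s=get_obs();print(s["position"],s["ft_force"],mv([.6479,.0825,.08]).round(1))
E
```

```text
[0.64705951 0.08123937 0.08591855] [-0.13171676  0.18456268  0.43125108] [-1.5  5.9 -0.1]
```

Call:
{"method": "drive_tool", "body": {
  "plan": [
    [-1,3,0,0,0,0,0],
    [-1,5,0,0,0,0,0],
    [-1,6,0,0,0,0,0],
    [-1,6,0,0,0,0,0]
  ]
}}

```text
time: 7.05
position: [0.6481, 0.0832, 0.0805]
tool_rot: [-0.316, 0.632, -0.632, 0.316]
ft_force: [0.2, 0.7, 0.2]
grip_width: 0.0006
```

Call:
{"method": "drive_tool", "body": {
  "plan": [
    [0,1,0,0,0,0,0],
    [0,2,0,0,0,0,0],
    [0,3,0,0,0,0,0],
    [0,3,0,0,0,0,0]
  ]
}}

```text
time: 7.45
position: [0.648, 0.0834, 0.0774]
tool_rot: [-0.317, 0.632, -0.632, 0.316]
ft_force: [0.4, 0.9, 0.1]
grip_width: 0.0006
```

Call:
{"method": "drive_tool", "body": {
  "plan": [
    [0,1,0,0,0,0,0],
    [0,2,0,0,0,0,0],
    [0,3,0,0,0,0,0],
    [0,3,0,0,0,0,0]
  ]
}}

```text
time: 7.85
position: [0.648, 0.0834, 0.0743]
tool_rot: [-0.316, 0.632, -0.632, 0.316]
ft_force: [0.1, 0.2, 0.1]
grip_width: 0.0004
```

Call:
{"method": "drive_tool", "body": {
  "plan": [
    [0,1,0,0,0,0,0],
    [0,1,0,0,0,0,0],
    [0,1,0,0,0,0,0]
  ]
}}

```text
time: 8.15
position: [0.6482, 0.0834, 0.0735]
tool_rot: [-0.316, 0.632, -0.632, 0.316]
ft_force: [-0.1, 0.2, 0.3]
grip_width: 0.0002
```

Call:
{"method": "drive_tool", "body": {
  "plan": [
    [0,1,0,0,0,0,0],
    [0,1,0,0,0,0,0],
    [0,1,0,0,0,0,0]
  ]
}}

```text
time: 8.45
position: [0.6482, 0.0834, 0.0735]
tool_rot: [0.316, -0.632, 0.632, -0.316]
ft_force: [-1.8, 0.0, 4.7]
grip_width: 0.0002
```

Cover 2 is firm at the same height, 0.0735 m. Now cover 1.

Call:
{"method": "drive_tool", "body": {
  "plan": [
    [0,-40,0,0,0,0,0],
    [-10,-45,-45,0,-8,0,0],
    [-20,-45,-90,0,-16,0,0],
    [-30,-45,-135,0,-24,0,0],
    [-40,-45,-180,0,-32,0,0],
    [-51,-45,-214,0,-40,0,0],
    [-51,-35,-214,0,-45,0,0],
    [-51,-22,-214,0,-45,0,0],
    [-51,-18,-214,0,-45,0,0],
    [-51,-18,-214,0,-45,0,0]
  ]
}}

```text
time: 9.45
position: [0.5075, 0.2517, 0.0894]
tool_rot: [0.534, -0.464, 0.464, -0.533]
ft_force: [-0.8, 0.3, -0.5]
grip_width: 0.0004
```

```bash
python3 - <<'E'
from h import *
cv2.imwrite("pics/side4.png",cv2.resize(camera("side")[280:400,180:340],None,fx=5,fy=5,interpolation=cv2.INTER_CUBIC))
s=get_obs();print(s["position"],s["ft_force"],mv([.507,.254,.08]).round(1))
E
```

```text
[0.50789609 0.25171168 0.08992801] [-0.4322306   0.38602289 -0.29702683] [-2.4  9.9 -0.6]
```

View pics/side4.png

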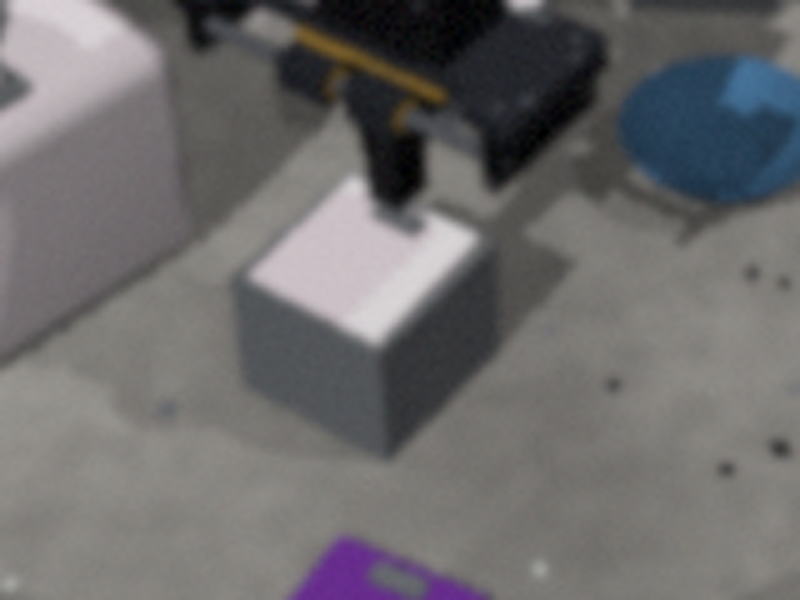

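The tip is just above cover 1's pad (crop (400,215)). Pressing in small steps, comparing pictures for the tipping.

Call:
{"method": "drive_tool", "body": {
  "plan": [
    [-2,4,0,0,0,0,0],
    [-2,8,0,0,0,0,0],
    [-2,9,0,0,0,0,0],
    [-2,9,0,0,0,0,0]
  ]
}}

```text
time: 9.9
position: [0.5071, 0.2543, 0.0814]
tool_rot: [0.534, -0.463, 0.463, -0.534]
ft_force: [0.4, 0.3, -0.2]
grip_width: 0.0004
```

Call:
{"method": "drive_tool", "body": {
  "plan": [
    [0,1,0,0,0,0,0],
    [0,2,0,0,0,0,0],
    [0,3,0,0,0,0,0],
    [0,3,0,0,0,0,0]
  ]
}}

```text
time: 10.3
position: [0.5071, 0.2545, 0.0785]
tool_rot: [0.534, -0.463, 0.463, -0.534]
ft_force: [0.8, 0.0, -0.4]
grip_width: 0.0005
```

Call:
{"method": "drive_tool", "body": {
  "plan": [
    [0,1,0,0,0,0,0],
    [0,2,0,0,0,0,0],
    [0,3,0,0,0,0,0],
    [0,3,0,0,0,0,0]
  ]
}}

```text
time: 10.7
position: [0.5072, 0.2545, 0.0754]
tool_rot: [0.534, -0.463, 0.463, -0.534]
ft_force: [0.5, -0.4, 0.5]
grip_width: 0.0007
```

```bash
python3 - <<'E'
from h import *
a=cv2.imread("pics/side4.png")
i=cv2.resize(camera("side")[280:400,180:340],None,fx=5,fy=5,interpolation=cv2.INTER_CUBIC)
cv2.imwrite("pics/pr.png",np.hstack([a[100:500,200:550],i[100:500,200:550]]))
E
```

```text
(no output)
```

View pics/pr.png

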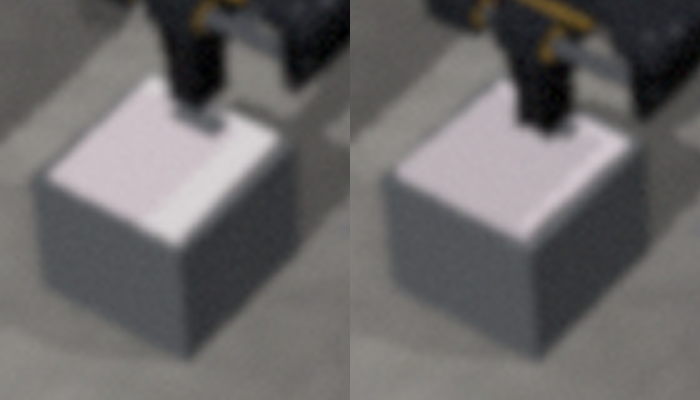

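Call:
{"method": "drive_tool", "body": {
  "plan": [
    [0,1,0,0,0,0,0],
    [0,1,0,0,0,0,0],
    [0,1,0,0,0,0,0]
  ]
}}

```text
time: 11.05
position: [0.5073, 0.2545, 0.0747]
tool_rot: [-0.534, 0.463, -0.463, 0.534]
ft_force: [-1.0, -0.0, 2.1]
grip_width: 0.0004
```

Call:
{"method": "drive_tool", "body": {
  "plan": [
    [0,1,0,0,0,0,0],
    [0,1,0,0,0,0,0],
    [0,1,0,0,0,0,0]
  ]
}}

```text
time: 11.35
position: [0.5073, 0.2545, 0.0744]
tool_rot: [-0.534, 0.463, -0.463, 0.534]
ft_force: [-0.8, -0.6, 7.4]
grip_width: 0.0004
```

It stops about 1.2 mm higher than the others after giving way at under 1 N, which suggests tipping. I'll let go and compare pressed against released.

```bash
python3 - <<'E'
from h import *
np.save("p.npy",np.mean([camera("side").astype(float) for _ in range(3)],0))
E
```

Call:
{"method": "drive_tool", "body": {
  "plan": [
    [0,-4,0,0,0,0,0],
    [0,-9,0,0,0,0,0],
    [0,-9,0,0,0,0,0],
    [0,-9,0,0,0,0,0]
  ]
}}

```text
time: 11.9
position: [0.5072, 0.2546, 0.0826]
tool_rot: [-0.534, 0.463, -0.463, 0.534]
ft_force: [0.2, 0.2, -0.0]
grip_width: 0.0005
```

```bash
python3 - <<'E'
from h import *
p=np.load("p.npy"); r=np.mean([camera("side").astype(float) for _ in range(3)],0); np.save("r.npy",r)
t=lambda i:cv2.resize(np.clip(i,0,255).astype(np.uint8)[305:375,222:286],None,fx=4,fy=6,interpolation=cv2.INTER_CUBIC)
cv2.imwrite("pics/cmp.png",np.hstack([t(p),t(r),t(128+3*(r-p))]))
print(get_obs()["position"],get_obs()["ft_force"])
E
```

```text
[0.5070123  0.25445784 0.0823027 ] [-1.21701691 -0.04686652 -0.46132635]
```

View pics/cmp.png

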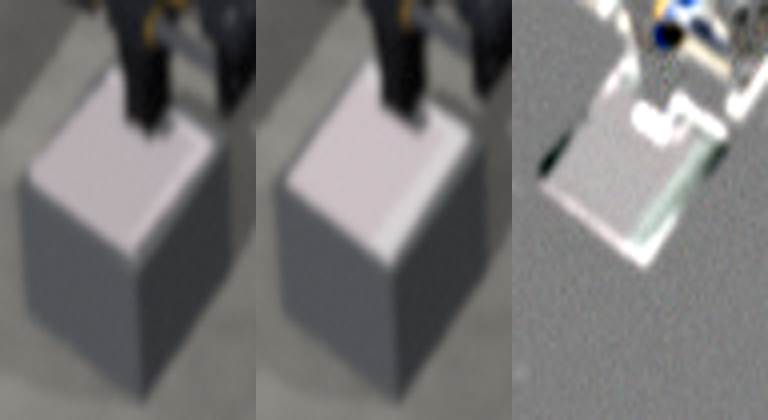

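Rocking confirmed: released, the pad side rises (bright edge) and the far-left edge drops (dark at (550,165)). Now the press in the middle, going down in steps.

Call:
{"method": "drive_tool", "body": {
  "plan": [
    [0,-6,0,0,0,0,0],
    [-15,-6,0,0,0,0,0],
    [-26,-6,0,0,0,0,0],
    [-26,0,0,0,0,0,0],
    [-26,4,0,0,0,0,0],
    [-26,6,0,0,0,0,0],
    [-26,7,0,0,0,0,0],
    [-26,8,0,0,0,0,0],
    [-26,8,0,0,0,0,0]
  ]
}}

```text
time: 12.95
position: [0.5036, 0.28, 0.0744]
tool_rot: [0.534, -0.463, 0.463, -0.534]
ft_force: [0.4, 0.1, 0.7]
grip_width: 0.0003
```

Call:
{"method": "drive_tool", "body": {
  "plan": [
    [0,1,0,0,0,0,0],
    [0,2,0,0,0,0,0],
    [0,2,0,0,0,0,0],
    [0,2,0,0,0,0,0]
  ]
}}

```text
time: 13.35
position: [0.5038, 0.2802, 0.073]
tool_rot: [-0.534, 0.463, -0.463, 0.534]
ft_force: [-0.4, -0.9, 5.8]
grip_width: 0.0003
```

Call:
{"method": "drive_tool", "body": {
  "plan": [
    [0,1,0,0,0,0,0],
    [0,1,0,0,0,0,0],
    [0,1,0,0,0,0,0]
  ]
}}

```text
time: 13.65
position: [0.5038, 0.2801, 0.0722]
tool_rot: [-0.534, 0.463, -0.463, 0.535]
ft_force: [-0.6, -1.3, 5.9]
grip_width: 0.0004
```

Sliding at about 6 N; continuing.

Call:
{"method": "drive_tool", "body": {
  "plan": [
    [0,1,0,0,0,0,0],
    [0,1,0,0,0,0,0],
    [0,1,0,0,0,0,0]
  ]
}}

```text
time: 13.95
position: [0.5038, 0.28, 0.0713]
tool_rot: [-0.534, 0.463, -0.463, 0.534]
ft_force: [0.1, -1.8, 6.6]
grip_width: 0.0006
```

Call:
{"method": "drive_tool", "body": {
  "plan": [
    [0,1,0,0,0,0,0],
    [0,1,0,0,0,0,0],
    [0,1,0,0,0,0,0]
  ]
}}

```text
time: 14.25
position: [0.5038, 0.2798, 0.0705]
tool_rot: [-0.534, 0.463, -0.463, 0.534]
ft_force: [-1.6, -2.9, 7.6]
grip_width: 0.0002
```

Call:
{"method": "drive_tool", "body": {
  "plan": [
    [0,1,0,0,0,0,0],
    [0,1,0,0,0,0,0],
    [0,1,0,0,0,0,0],
    [0,1,0,0,0,0,0]
  ]
}}

```text
time: 14.65
position: [0.5039, 0.2798, 0.0704]
tool_rot: [-0.534, 0.463, -0.463, 0.535]
ft_force: [-1.9, -3.3, 14.2]
grip_width: 0.0005
```

Call:
{"method": "drive_tool", "body": {
  "plan": [
    [0,0,0,0,0,0,0],
    [0,0,0,0,0,0,0],
    [0,0,0,0,0,0,0],
    [0,0,0,0,0,0,0],
    [0,0,0,0,0,0,0],
    [0,0,0,0,0,0,0],
    [0,0,0,0,0,0,0],
    [0,0,0,0,0,0,0]
  ]
}}

```text
time: 15.45
position: [0.5039, 0.2798, 0.0704]
tool_rot: [-0.534, 0.463, -0.463, 0.535]
ft_force: [-2.1, -3.3, 13.6]
grip_width: 0.0003
```

Call:
{"method": "drive_tool", "body": {
  "plan": [
    [0,-6,0,0,0,0,0],
    [0,-40,0,0,0,0,0],
    [0,-80,0,0,0,0,0],
    [50,-90,0,0,0,0,0],
    [100,-90,0,0,0,0,0],
    [150,-90,0,0,0,0,0],
    [200,-90,0,0,0,0,0],
    [250,-90,0,0,0,0,0],
    [250,-90,0,0,0,0,0]
  ]
}}

```text
time: 16.35
position: [0.5409, 0.0271, 0.1585]
tool_rot: [-0.533, 0.464, -0.466, 0.533]
ft_force: [-0.5, 1.1, -0.2]
grip_width: 0.0007
```

```bash
python3 - <<'E'
from h import *
s=camera("side"); t=camera("top"); t0=cv2.imread("pics/top0.png")
f=lambda i:cv2.resize(i[305:375,218:288],(320,400),interpolation=cv2.INTER_CUBIC)
g=lambda i:cv2.resize(i[239:289,182:232],(320,200),interpolation=cv2.INTER_CUBIC)
s0=cv2.imread("pics/side0.png")
cv2.imwrite("pics/end.png",np.vstack([np.hstack([f(s0),f(s)]),np.hstack([g(t0),g(t)])]))
print(get_obs()["position"],get_obs()["ft_force"])
E
```

```text
[0.53893677 0.03169313 0.15821314] [ 0.53436154 -0.05566784  1.12248355]
```

View pics/end.png

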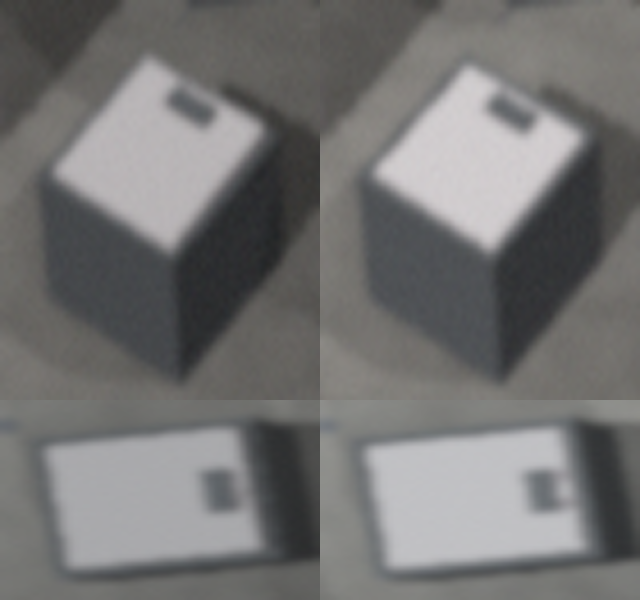

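After the press, the pad side has dropped and an even strip of rim shows all round. The firm stop at 0.0704 m matches the seated covers (pad 0.0734 less the 3 mm bar). The arm is clear, so I'll hand in.

```bash
python3 -c "
from rig import *
print(hand_in())"
```

```text
the job is handed in; nothing more can be done
None
```

The unseated cover was the leftmost one, at about (0.503, 0.280) m, and it is now pressed home.

- **Finding it:** I pressed lightly on all four pads. Three stopped firmly with the pad top at 0.073 to 0.0735 m. The leftmost gave way at under 1 N, down to about 0.0745 m. Pictures with the pad pressed and then released showed it rocking: pad side up and far edge down once I let go.
- **Seating it:** I then pressed its middle straight down. It slid from about 0.073 to 0.0704 m at about 6 to 8 N, stopped firm, and I held it at about 14 N for 0.8 s.
- **Last checks:** The firm stop at 0.0704 m matches the height of the other covers' faces. The final picture shows it level with an even rim all round, and the arm was clear of everything.
- **Limits:** The highest force I read was about 14 N and the clock was at about 16 s of the 51 s. I did not press the seated cover's pad again to check that it is firm. I also did not compare the other things on the counter before and after, though nothing but the pads and that cover was touched on purpose. No check failed.

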